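# Slide the sorting tray onto the marked rails of the tray rack

## Robot

A 6-joint arm with a two-finger parallel gripper is mounted at the origin on the work surface. World frame = base frame: x ahead of the robot, y to its left, z up, the work surface at z = 0. Lengths are in m, angles in rad, forces in N, time in s.
With the tool pointing down it reaches from about 0.275 to 0.775 m from the base axis. Payload 14.6 kg.
Tool frame: the origin (TCP) lies midway between the tips of the shut fingers; the grasp point (between the pads) lies 19 mm behind it (robot.grasp_offset is the z of the grasp point in the tool frame, in m); z points along the fingers, y is the direction in which the jaws open and shut (so a half turn about z gives the same grasp; the last joint's range is limited). The gripper opens to 85 mm and grips with 20 to 120 N. Pads are 22 mm wide; open, the fingers measure 114 mm over their backs; the gripper's body (76 mm by 85 mm) begins 54 mm behind the grasp point. The pads swing forward as they close: fully open they stand 13 mm farther back than shut.
Start: joints at [-0.155, 0.263, -0.048, 1.259, 0, 1.415], TCP at [0.525, -0, 0.231] pointing down, gripper open.
Joint ranges: [-2.65, 2.65], [-0.89, 1.7], [-1.18, 1.37], [-2.13, 2.11], [-1.35, 1.29], [-3.14, 3.14]. Speed limits (rad/s): [1.89, 1.89, 2.57, 2.79, 3.14, 3.14].

## Interface

Orientations are given as a 3x3 rotation matrix whose columns are the frame's x, y, z axes.
In Python, from rig import robot gives the robot as it stands.
- The arm moves only by the shell command python3 -m handwheel 'ROWS' [OPENING] [FORCE]. ROWS is JSON, a list that holds one entry, the list of rows, each a list of 4 numbers: the shift along the tool's x, y, z in units of 20 mm (1.0 is 20 mm), then the turn about the tool's z in units of 8 degrees (1.0 is 8 degrees). In form: [[[tx, ty, tz, turn], ...]]. A call has exactly 10 rows; each row shifts and turns the pose as measured when the row begins, along the tool's axes as they then stand; what a row does not reach is not made up. A row lasts 1/10 s, in which the tool goes at most 50 mm and 8.59 degrees, less where a joint would pass 70% of its speed; a pose out of reach is approached as far as the arm can. A call with a number of a shift or a turn outside -1 to 1 is refused whole. A call with a gripper value outside its range is refused whole. OPENING is the closure in counts, from 0 (fully open) to 255 (shut), set as the call begins (- or left out, the last holds). The fingers move at their own pace and stop on an object; FORCE is the grip in N (left out, the last holds). Time passes only in rows, so rows that do not move let the fingers close, or fill a call up. It gives the time, the measured TCP pose, the force and the opening at its end, in the units of the state.
- robot.sense(): the state, without advancing time (a new reading comes with each control period).
- robot.snapshot(name): name is "scene" or "side" or "wrist"; returns a dict with "pixels" (480x640x3 uint8, blue, green, red), "camera_matrix" (3x3 intrinsics, pixels), "extrinsics" (4x4, takes a point from camera to world coordinates); the wrist camera has in their place "tool_from_camera" (4x4, takes a point from camera to tool coordinates, whose origin is the TCP and whose axes are the flange's). Camera axes: x right, y up, looking along -z (the intrinsics and any distortion apply to the point x, -y, -z); pixel columns grow to the right and rows downward; lengths in m; the calibration is good to about 2 mm. A picture is of the moment at which its call begins: read the wrist's pose just before it. There is no depth.
- robot.close_job(): hands the job in, once; it reports no verdict.
The state is a dict: "clock": time; "joints": joint angles; "dq": joint speeds; "tau": joint torques, N m; "ee_pos": TCP position; "ee_rot": TCP orientation; "wrist_force": force on the tool from outside, world axes, zero at the start; "wrist_torque": the same for the moment, N m; "grip_width": finger opening in m.
Only numpy, scipy, OpenCV 4.12 (cv2) and the standard library are available. Lean on these libraries where they do the work, as an engineer would, in place of code of your own. Each camera call takes 0.05 s, during which the arm holds its last target. There are 200 camera calls.

## Task

Pick up the aluminium sorting tray by its black handle and slide it, handle end last, onto the pair of rails at the height shown by the green marker on the rack's own post (the markers on the separate stand do not count). Push it fully home and press it against the orange back stop for a moment with a gentle push of about 10 N, never forcing it against the rack or stop, then let go and leave it lying level on its rails with the other things on the bench undisturbed.

Things in the scene. Friction and masses are not known exactly. Their poses are not given: they have to be found in the camera images.
- tray: Loose aluminium sorting tray, 200 (its x) x 150 (its y) mm, 0.25 to 0.45 kg. Origin: centre of its underside; z up. Sheet 4 mm thick; low ribs rise to 14 mm but leave the side edges (14 mm, at x = +-100 mm) flat. Its +y edge goes first into the rack. Handle: see tray_handle; the centre of mass is about 22 mm behind it (+y). The small parts are fixed. It starts flat on the bench.
- tray_handle (a point): Middle of the tray's handle, 33 mm above the tray's underside, at tray x = 0, y = -25 mm: a solid black upright fin, 80 mm along tray x, 10 mm thick along tray y, from 4 to 48 mm above the underside. No rib within 35 mm of it on either side along y.
- rack: Grey steel rack fixed to the bench, open at the top and at its mouth, which faces its own -y; trays slide in along +y. Origin: centre of its underside, on the bench. Side walls 205 mm apart inside, 125 mm high, y = -85 to +85 mm, flaring outward in front of the mouth to y = -110 mm. They carry three rail pairs (see rails_low). A post 140 mm high stands outside the +x wall. Friction varies between runs.
- rails_low (a point): Low rail pair: middle of the mouth (rack x = 0, y = -85 mm) at the height of its ledges' tops, 36 mm above the bench. Every pair: ledges 14 mm wide on both walls, y = -105 to +85 mm; over them from y = -85 mm inward a lip 8 mm wide and 3 mm thick, its underside 9 mm above the ledge, so the tray cannot be put in from above.
- rails_middle (a point): The same point for the middle ledges, 70 mm above the bench.
- rails_high (a point): The same point for the high ledges, 104 mm above the bench.
- marker_post (a point): Foot of the rack's own marker post (rack x = +125 mm, y = -60 mm), on the bench.
- stop_bracket: Fixed black brackets in the back of the rack (origin: rack x = 0, y = +75 mm, bench height) that carry the rigid orange stop plate, 170 mm wide, 9 to 116 mm above the bench. The plate's front face is clamped somewhere between rack y = 62 and 78 mm, differently each time and not reported: it must be felt. Home, the tray's +y edge (75 mm from its origin) touches this face.
- tray_bar (a joint): White upright tray-present bar, 18 mm wide, 13 to 113 mm above the bench, in the middle of the orange plate; it stands 6 mm out of the plate's face and is pushed in by the tray's edge. 0 = free (no tray), 0.006 m = pushed in flush with the face by a tray fully home. Very light spring, 0.2 to 0.5 N.
- marker_low: Green marker collar, 30 mm across and 16 mm high, fixed on a post so that its middle is at the height of the low ledges' tops (36 mm); origin: centre of its underside. It sits either on the rack's marker post (then the low rails are the ones to use) or on the stand.
- marker_middle: Green marker collar, 30 mm across and 16 mm high, fixed on a post so that its middle is at the height of the middle ledges' tops (70 mm); origin: centre of its underside. It sits either on the rack's marker post (then the middle rails are the ones to use) or on the stand.
- marker_high: Green marker collar, 30 mm across and 16 mm high, fixed on a post so that its middle is at the height of the high ledges' tops (104 mm); origin: centre of its underside. It sits either on the rack's marker post (then the high rails are the ones to use) or on the stand.
- stand: Fixed stand that holds the two markers not in use: steel base 50 x 120 x 12 mm with two posts, 140 mm high; origin: centre of its underside. Leave it alone.
- spray_can: Loose white and red spray can, 56 mm across, 150 mm high, upright; origin: centre of its underside. Bystander.
- tape_roll: Loose roll of brown tape lying flat, 100 mm across, 48 mm high; origin: centre of its underside. Bystander.
- carton: Loose cardboard carton 110 x 80 x 45 mm; origin: centre of its underside. Bystander.
There are look-alikes about, which are no part of the job. Leave any pink look-alike of the tray alone.

How it is judged:
On the way, in this order (a step that is already met when the one before it is completed fails the run):
1. the tray is lifted clear of the bench (height (world z) of tray above 0.025 m), for 0.1 s.
2. the tray's leading edge is in the mouth of the marked rail pair, level (y of tray in the frame of rack above -0.145 m and x of tray in the frame of rack between -0.006 and 0.006 m and angle between tray's own z axis and vertical below 0.12 rad and ((horizontal distance between marker_low and marker_post below 0.02 m and height (world z) of tray between 0.032 and 0.045 m) or (horizontal distance between marker_middle and marker_post below 0.02 m and height (world z) of tray between 0.066 and 0.079 m) or (horizontal distance between marker_high and marker_post below 0.02 m and height (world z) of tray between 0.1 and 0.113 m))), for 0.1 s.
3. the tray, on the marked rails, is pressed against the orange stop with more than 5 N for 0.3 s (contact force between tray and stop_bracket above 5 N and ((horizontal distance between marker_low and marker_post below 0.02 m and height (world z) of tray between 0.032 and 0.045 m) or (horizontal distance between marker_middle and marker_post below 0.02 m and height (world z) of tray between 0.066 and 0.079 m) or (horizontal distance between marker_high and marker_post below 0.02 m and height (world z) of tray between 0.1 and 0.113 m))), for 0.3 s.
At the end, for the whole second after the job is handed in: The tray rests released and level (0.03 rad) on the ledges marked by the rack post's marker (underside within 3 mm of their height), square to the rack (0.05 rad), centred within 6 mm, handle end to the mouth, other edge within 2.5 mm of the orange stop (bar pushed in over 3.5 mm) (((horizontal distance between marker_low and marker_post below 0.02 m and height (world z) of tray between 0.033 and 0.039 m) or (horizontal distance between marker_middle and marker_post below 0.02 m and height (world z) of tray between 0.067 and 0.073 m) or (horizontal distance between marker_high and marker_post below 0.02 m and height (world z) of tray between 0.101 and 0.107 m)) and x of tray in the frame of rack between -0.006 and 0.006 m and value of joint tray_bar above 0.0035 m and y of tray_handle in the frame of rack below 0 m and angle between tray's own z axis and vertical below 0.03 rad and angle between the y axis of tray and the y axis of rack, either way round below 0.05 rad and linear speed of tray below 0.01 m/s and contact force between tray and the fingers below 0.1 N); the robot touches nothing.
It fails at once if the tray is forced against the stop with more than 20 N (contact force between tray and stop_bracket above 20 N).
It fails at once if the tray is forced against the rack with more than 25 N (contact force between tray and rack above 25 N).
It fails at once if a bystander (spray can, tape, carton) is pushed away (more than 20 mm) or knocked over (distance of any of spray_can, tape_roll, carton from where it was at the start of the episode above 0.02 m or angle between any of spray_can, tape_roll, carton's own z axis and vertical above 0.3 rad).
It fails at once if the robot or tray hits the stand (contact force between stand and the arm above 5 N or contact force between stand and tray above 5 N or contact force between stand and the fingers above 5 N).
It also fails if it takes over 66 s, if anything falls off the work surface, if the arm or the gripper's body presses on something with over 40 N, if the wrist force passes 120 N, or if a joint passes its speed limit or range.

## Working session

There is one attempt and no reset: what is moved stays moved. The work goes in short steps, Python scripts to look and compute and a shell command to move; the robot and the scene stay as the last step left them, time stands still between calls to the robot, and variables do not carry over. Pictures are saved under pics/ and viewed, on a budget of 10 in all, crops included, one or two more only if the job needs it, and the job is handed in when it is done.

```bash
ls; mkdir -p pics; cat > h.py <<'E'
import numpy as np,cv2,pickle
from rig import robot
def snap(n,f):
    s=robot.sense(); d=robot.snapshot(n); cv2.imwrite('pics/'+f+'.png',d['pixels'])
    d['s']={k:np.array(s[k]) for k in('ee_pos','ee_rot')}; pickle.dump(d,open(f+'.pkl','wb')); return d
def load(f): return pickle.load(open(f+'.pkl','rb'))
def T(d):
    if 'extrinsics' in d: return np.array(d['extrinsics'])
    t=np.eye(4); t[:3,:3]=d['s']['ee_rot']; t[:3,3]=d['s']['ee_pos']; return t@np.array(d['tool_from_camera'])
def dist(d): return next((np.array(d[k],float) for k in d if 'dist' in k),None)
def px2w(d,uv,z):
    uv=np.array(uv,float).reshape(-1,1,2); n=cv2.undistortPoints(uv,np.array(d['camera_matrix']),dist(d)).reshape(-1,2)
    t=T(d); r=np.c_[n[:,0],-n[:,1],-np.ones(len(n))]@t[:3,:3].T; o=t[:3,3]
    return o+r*((z-o[2])/r[:,2])[:,None]
def w2px(d,P):
    t=T(d); c=(np.array(P,float).reshape(-1,3)-t[:3,3])@t[:3,:3]; c=c*[1,-1,-1]
    return cv2.projectPoints(c,np.zeros(3),np.zeros(3),np.array(d['camera_matrix']),dist(d))[0].reshape(-1,2)
E
python3 - <<'E'
from h import *
for n in('scene','side'):
    d=snap(n,n); print(n,d.keys(),np.round(d.get('camera_matrix'),1),np.round(T(d),3))
E
```

```text
pics
scene dict_keys(['pixels', 'camera_matrix', 'extrinsics', 's']) [[538.9   0.  311.5]
 [  0.  538.9 229. ]
 [  0.    0.    1. ]] [[ 0.325 -0.711  0.624  1.358]
 [ 0.946  0.241 -0.218 -0.364]
 [ 0.004  0.661  0.75   1.104]
 [ 0.     0.     0.     1.   ]]
side dict_keys(['pixels', 'camera_matrix', 'extrinsics', 's']) [[542.7   0.  321.4]
 [  0.  542.7 234.8]
 [  0.    0.    1. ]] [[ 0.971  0.178 -0.158  0.267]
 [-0.238  0.721 -0.651 -1.11 ]
 [-0.002  0.67   0.743  1.28 ]
 [ 0.     0.     0.     1.   ]]
```

View pics/scene.png

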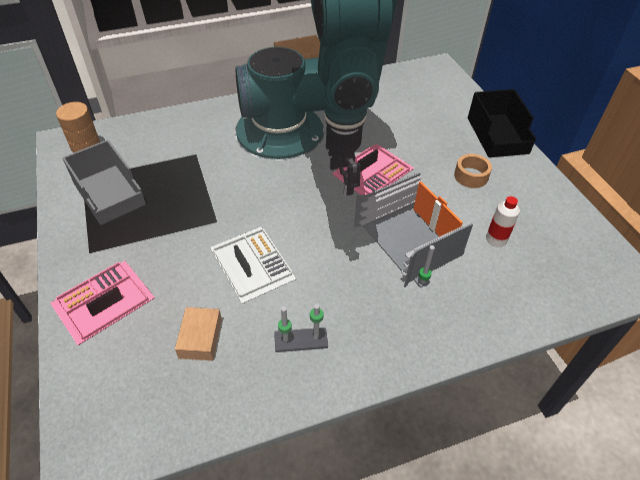

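View pics/side.png

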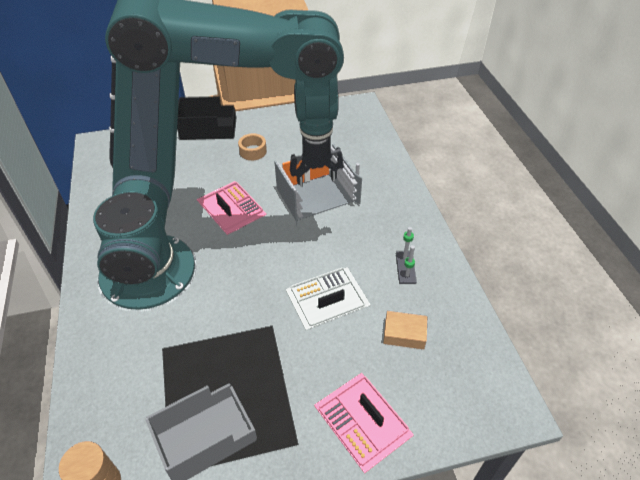

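Candidates for the tray: aluminium/white at scene (252,263), side (328,297); pink at scene (102,300) and (372,170), which I leave alone; grey bin at (103,180) and dark mat. I choose the unpainted one. Next, close crops.

```bash
python3 - <<'E'
import cv2,numpy as np
s=cv2.imread('pics/scene.png');i=cv2.imread('pics/side.png')
a=cv2.resize(s[222:307,200:300],(400,340),interpolation=2)   # 4x
b=cv2.resize(s[165:295,350:480],(400,400),interpolation=2)
def lab(c): return c
c1=cv2.resize(s[222:302,202:302],(800,640)[::1],interpolation=2)
# combined: left scene tray x4 (100x75), right side tray x4; bottom racks x4
def cr(im,x,y): return cv2.resize(im[y:y+75,x:x+100],(400,300),interpolation=2)
cv2.imwrite('pics/trays.png',np.vstack([np.hstack([cr(s,204,226),cr(i,282,260)]),np.hstack([cr(s,262,290),cr(i,360,215)])]))
def cr(im,x,y): return cv2.resize(im[y:y+133,x:x+100],(400,532),interpolation=2)
cv2.imwrite('pics/rack.png',np.hstack([cr(s,380,170),cr(i,270,120)]))
E
```

```text
(no output)
```

View pics/trays.png

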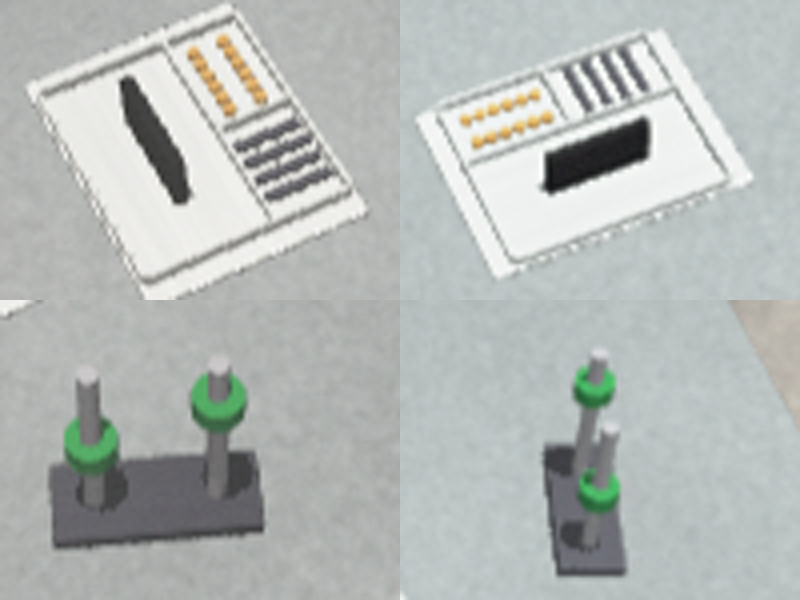

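View pics/rack.png

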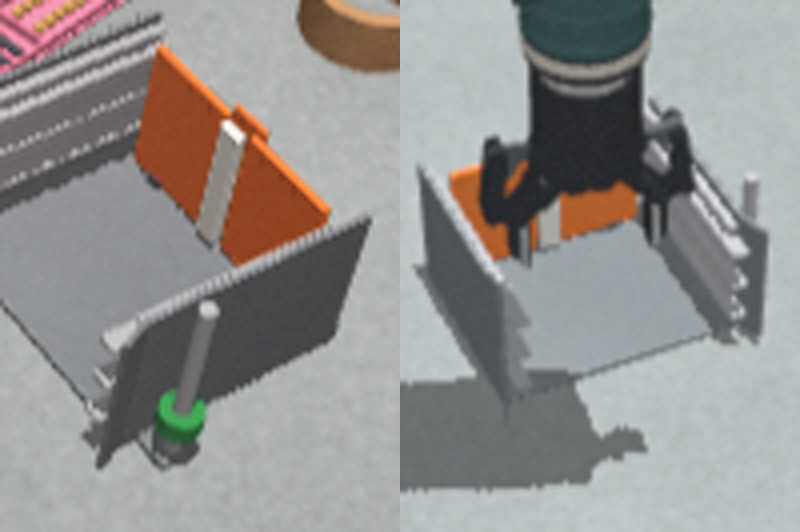

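Scene crop: aluminium tray with corners at crop (28,85), (232,3), (368,213), (150,298). The stand carries the middle and high collars. The rack post's collar sits low, at about a quarter of the post height, so the low rails are marked. The wrist camera is over the rack now, so I'll use it.

```bash
cat > fit.py <<'E'
from h import *
from scipy.optimize import least_squares
def fit(obs,x0):
    """obs: list of (d, local Nx3, px Nx2); pose x,y,yaw"""
    def R(p): c,s=np.cos(p[2]),np.sin(p[2]); return np.array([[c,-s,0],[s,c,0],[0,0,1]])
    def res(p): return np.concatenate([(w2px(d,np.array(L)@R(p).T+[p[0],p[1],0])-np.array(px)).ravel() for d,L,px in obs])
    r=least_squares(res,x0,loss='soft_l1'); return r.x,res(r.x).reshape(-1,2)
E
python3 - <<'E'
from fit import *
s,i=load('scene'),load('side')
a=np.array
# tray: corners top z=.004. order: (-x? ) local determined: handle side -y. 
cs=a([[28,85],[232,3],[368,213],[150,298]])/4+[204,226]
ci=a([[18,112],[262,30],[350,183],[98,278]])/4+[282,260]
print(np.round(px2w(s,cs,.004),3),'\n',np.round(px2w(i,ci,.004),3))
d=snap('wrist','w0'); print(np.round(d['tool_from_camera'],3),np.round(d['s']['ee_pos'],4),np.round(d['s']['ee_rot'],3))
E
```

```text
[[ 0.419 -0.316  0.004]
 [ 0.392 -0.17   0.004]
 [ 0.59  -0.136  0.004]
 [ 0.608 -0.281  0.004]] 
 [[ 0.391 -0.17   0.004]
 [ 0.583 -0.139  0.004]
 [ 0.607 -0.287  0.004]
 [ 0.416 -0.321  0.004]]
[[ 0.001  0.946  0.323  0.084]
 [ 1.    -0.001 -0.001  0.001]
 [-0.001  0.323 -0.946 -0.142]
 [ 0.     0.     0.     1.   ]] [0.5248 0.     0.2309] [[ 0.     1.    -0.001]
 [ 1.    -0.     0.   ]
 [ 0.    -0.001 -1.   ]]
```

View pics/w0.png

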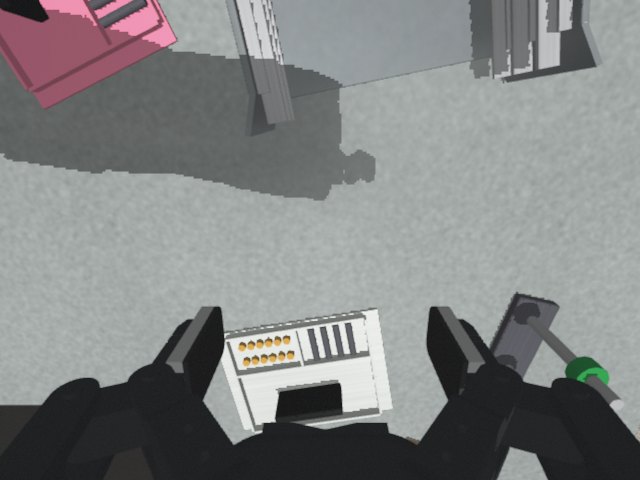

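Wrist view: rack mouth at the top (floor edge (292,97) to (470,65)), tray below at (310,370) with the handle at (308,402). Everything is yawed about +10°. I'll move the camera over the rack for a good measurement.

```bash
python3 -m handwheel '[[[1,0,-0.3,0],[1,0,-0.3,0],[1,0,-0.3,0],[1,0,-0.3,0],[1,0,-0.3,0],[1,0,-0.3,0],[1,0,-0.3,0],[1,0,-0.3,0],[1,0,-0.3,0],[0,0,0,0]]]' 0 40; python3 - <<'E'
from h import *
d=snap('wrist','w1'); print(d['s'])
cv2.imwrite('pics/w1b.png',cv2.resize(d['pixels'],(800,600),interpolation=2))
E
```

```text
clock: 1.15
ee_pos: [0.5238, 0.1865, 0.2846]
ee_rot: [[0.002, 1.0, -0.006], [1.0, -0.002, 0.0], [0.0, -0.006, -1.0]]
wrist_force: [-0.7, 0.1, -0.7]
grip_width: 0.0854
{'ee_pos': array([0.52381607, 0.1864508 , 0.28463961]), 'ee_rot': array([[ 2.07978356e-03,  9.99979482e-01, -6.05880705e-03],
       [ 9.99997831e-01, -2.07905330e-03,  1.26824477e-04],
       [ 1.14225292e-04, -6.05905768e-03, -9.99981637e-01]])}
```

View pics/w1b.png

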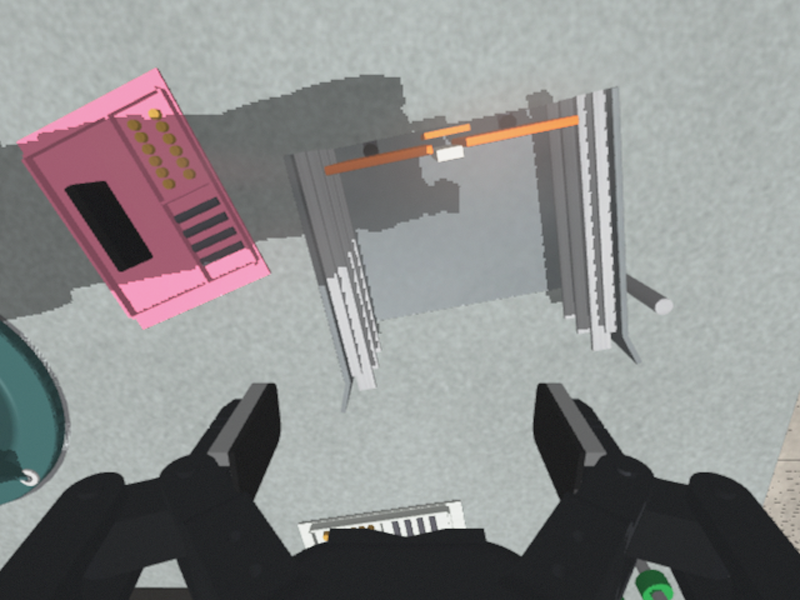

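Wrist view from above the rack: inner corners of the high ledges at the front at (376,386) and (591,350), post top (664,306), stop plate from (326,172) to (578,121), pink look-alike at left. Fitting the rack and tray poses.

```bash
python3 - <<'E'
from fit import *
a=np.array; s,i,w=load('scene'),load('side'),load('w1')
for yf in (.062,.066,.07,.074,.078):
  L=[[-.0885,-.105,.104],[.0885,-.105,.104],[.125,-.06,.14],[-.085,yf,.116],[.085,yf,.116]]
  W=a([[376,386],[591,350],[664,306],[326,174],[579,124]])*.8
  S=a([[432,245.75],[420,181.75]]);I=a([[357.5,164.5],[282.5,163]])
  p,r=fit([(w,L,W)],[.55,.2,.17]); print(yf,np.round(p,4),np.round(r,1).tolist())
p,r=fit([(w,L[:3],W[:3]),(s,L[2:4],S),(i,L[2:4],I)],[.55,.2,.17]); print('all',np.round(p,4),np.round(r,1).tolist())
cs=a([[28,85],[232,3],[368,213],[150,298]])/4+[204,226]
ci=a([[18,112],[262,30],[350,183],[98,278]])/4+[282,260]
A,B,C,D=[-.1,-.075,.004],[-.1,.075,.004],[.1,.075,.004],[.1,-.075,.004]
for o in ([(s,[A,B,C,D],cs)],[(i,[B,C,D,A],ci)],[(s,[A,B,C,D],cs),(i,[B,C,D,A],ci)]):
  p,r=fit(o,[.5,-.23,.17]); print('tray',np.round(p,4),np.round(r,1).tolist())
c,sn=np.cos(p[2]),np.sin(p[2]); print('handle',p[0]+.025*sn,p[1]-.025*c)
E
```

```text
0.062 [0.5651 0.2021 0.1833] [[-1.8, -1.6], [0.5, -1.2], [-0.9, -1.8], [0.4, 3.0], [0.8, 3.6]]
0.066 [0.5656 0.2006 0.1859] [[-1.0, -0.1], [1.1, -0.0], [-0.5, -0.5], [-0.2, 0.4], [0.7, 0.2]]
0.07 [0.566  0.1984 0.1917] [[0.1, 2.0], [1.8, 1.4], [-0.1, 1.1], [-1.1, -1.1], [-0.0, -2.7]]
0.074 [0.5663 0.1972 0.1914] [[0.4, 3.1], [1.9, 2.5], [-0.0, 2.4], [-1.8, -4.5], [-0.1, -6.2]]
0.078 [0.5665 0.1966 0.1897] [[0.4, 3.5], [1.9, 3.2], [-0.0, 3.3], [-2.6, -8.8], [-0.1, -10.5]]
all [0.5653 0.1995 0.1911] [[-0.7, 1.1], [1.2, 0.4], [-0.7, -0.1], [0.8, 1.2], [2.8, -1.9], [0.8, -1.9], [-0.5, -2.1]]
tray [ 0.5029 -0.226   0.1692] [[-0.3, -0.5], [0.2, -0.2], [0.2, -0.5], [-0.1, 2.2]]
tray [ 0.4994 -0.2292  0.1674] [[-0.6, 0.7], [0.6, -0.2], [1.2, -0.5], [-1.1, -0.1]]
tray [ 0.5011 -0.2267  0.1702] [[-0.7, -0.9], [-0.2, -0.6], [-0.3, -1.0], [-0.5, 1.7], [-0.2, 0.0], [0.9, -1.0], [1.6, -1.4], [-0.5, -0.9]]
handle 0.5053806208714554 -0.2513749745587182
```

Rack ≈ (0.5655, 0.2005), yaw 0.187. Handle ≈ (0.505, -0.251), tray yaw 0.170. Turning about -100° (joint 6 stays mid-range) while travelling -y.

```bash
python3 -m handwheel '[[[-1,0,0,-1],[-0.99,-0.14,0,-1],[-0.96,-0.28,0,-1],[-0.91,-0.41,0,-1],[-0.85,-0.53,0,-1],[-0.77,-0.64,0,-1],[-0.67,-0.74,0,-1],[-0.56,-0.83,0,-1],[-0.44,-0.9,0,-1],[-0.31,-0.95,0,-1]]]'; python3 -c "
from rig import robot;print(robot.sense()['joints'])"
```

```text
clock: 2.2
ee_pos: [0.524, -0.0281, 0.2802]
ee_rot: [[-0.992, 0.125, -0.013], [0.125, 0.992, -0.002], [0.013, -0.004, -1.0]]
wrist_force: [-0.2, -0.3, 0.6]
grip_width: 0.0856
[-0.20639939  0.26285401  0.08324956  1.40351308 -0.0046472  -0.08064134]
```

```bash
python3 -m handwheel '[[[0.2,-1,0.4,-1],[0.2,-1,0.4,-1],[0.28,-1,0.4,-0.1],[0.28,-1,0.4,0],[0.28,-1,0.4,0],[0.28,-1,0.4,0],[0.28,-1,0.4,0],[0.28,-1,0.4,0],[0.28,-1,0.4,0],[0.2,-0.6,0.4,0]]]'; python3 -m handwheel '[[[0,0,0,0],[0,0,0,0],[0,0,0,0],[0,0,0,0],[0,0,0,0],[0,0,0,0],[0,0,0,0],[0,0,0,0],[0,0,0,0],[0,0,0,0]]]'; python3 - <<'E'
from h import *
d=snap('wrist','w2')
cv2.imwrite('pics/w2b.png',cv2.resize(d['pixels'],(800,600),interpolation=2))
E
```

```text
clock: 3.2
ee_pos: [0.4894, -0.2413, 0.195]
ee_rot: [[-0.984, -0.177, -0.017], [-0.177, 0.984, -0.002], [0.017, 0.001, -1.0]]
wrist_force: [0.8, 0.7, -0.9]
grip_width: 0.0853
clock: 4.2
ee_pos: [0.4886, -0.2402, 0.195]
ee_rot: [[-0.984, -0.177, -0.018], [-0.177, 0.984, -0.001], [0.018, 0.002, -1.0]]
wrist_force: [-0.1, 0.8, -0.2]
grip_width: 0.0854
```

View pics/w2b.png

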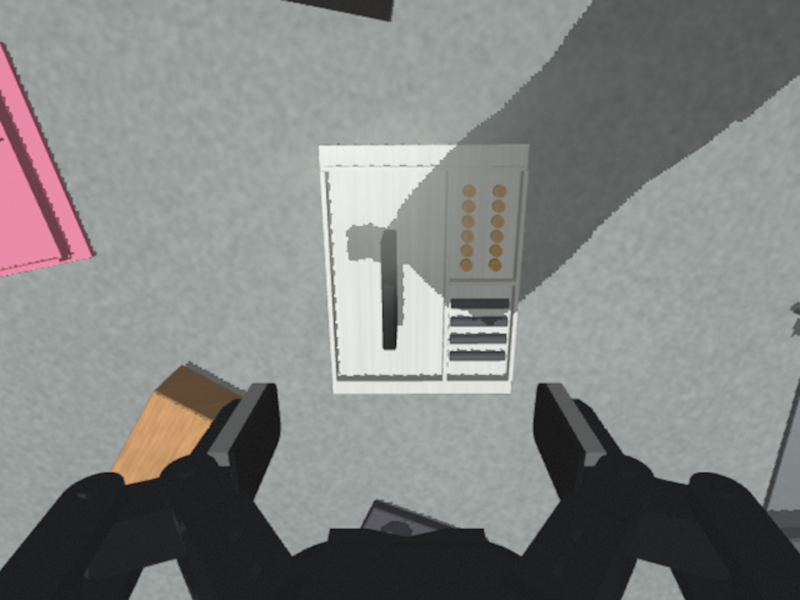

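Wrist view over the tray: corners (319,146), (529,146), (511,393), (333,393). Handle fin from (389,231) to (389,349), as described. Carton at (180,420) and stand below, both clear.

```bash
python3 - <<'E'
from fit import *
a=np.array;w=load('w2')
A,B,C,D=[-.1,-.075,.004],[-.1,.075,.004],[.1,.075,.004],[.1,-.075,.004]
W=a([[319,146],[529,145],[511,393],[334,393]])*.8
p,r=fit([(w,[A,B,C,D],W)],[.5,-.23,.17]); print('tray',np.round(p,4),np.round(r,1).tolist())
c,s=np.cos(p[2]),np.sin(p[2]);h=a([p[0]+.025*s,p[1]-.025*c]); print('handle',h)
q=px2w(w,a([[389,231],[389,349]])*.8,.048); print(q,q.mean(0))
S=w['s'];R=S['ee_rot'];print('yaw tool y',np.arctan2(-R[0,1],R[1,1]),'R',np.round(R,4).tolist())
for t in(h,q.mean(0)[:2]): print('tool shift/20mm at z=.1:',R.T@(np.r_[t,.10]-S['ee_pos'])/.02,' z=.015:',R.T@(np.r_[t,.015]-S['ee_pos'])/.02)
E
```

```text
tray [ 0.5022 -0.2238  0.1837] [[-0.3, -0.3], [0.5, -0.4], [-0.1, 0.3], [-0.0, 1.0]]
handle [ 0.506782   -0.24839805]
[[ 0.46107084 -0.25621991  0.048     ]
 [ 0.54424909 -0.24220416  0.048     ]] [ 0.50265996 -0.24921204  0.048     ]
yaw tool y 0.17783142392765652 R [[-0.9841, -0.1769, -0.0178], [-0.1769, 0.9842, -0.0014], [0.0177, 0.0018, -0.9998]]
tool shift/20mm at z=.1: [-0.90733021 -0.57258044  4.73147859]  z=.015: [-0.98272976 -0.58012686  8.980803  ]
tool shift/20mm at z=.1: [-0.69731174 -0.57617958  4.73519874]  z=.015: [-0.77271129 -0.58372601  8.98452315]
```

```bash
python3 -m handwheel '[[[-0.3,-0.2,0.3,0],[-0.3,-0.2,0.7,0],[-0.2,-0.16,0.9,0],[0,0,1,0],[0,0,1,0],[0,0,1,0],[0,0,1,0],[0,0,0.8,0],[0,0,0.5,0],[0,0,0,0]]]'; python3 - <<'E'
from rig import robot
import numpy as np
s=robot.sense();R=np.array(s['ee_rot']);print(R.T@(np.array([.505,-.2488,.015])-s['ee_pos'])/.02,np.round(R,4).tolist(),s['joints'])
E
```

```text
clock: 5.25
ee_pos: [0.5064, -0.2497, 0.0356]
ee_rot: [[-0.984, -0.176, -0.021], [-0.177, 0.984, 0.001], [0.021, 0.005, -1.0]]
wrist_force: [1.2, 0.1, 0.0]
grip_width: 0.0855
[0.03746199 0.05172667 1.02918026] [[-0.9841, -0.1765, -0.0211], [-0.1765, 0.9843, 0.0011], [0.0206, 0.0048, -0.9998]] [-0.596856    0.4706472  -0.28822893  0.83000687 -0.01100166 -0.77419934]
```

```bash
python3 -m handwheel '[[[0,0,0.4,0],[0,0,0.4,0],[0,0,0.2,0],[0,0,0,0],[0,0,0,0],[0,0,0,0],[0,0,0,0],[0,0,0,0],[0,0,0,0],[0,0,0,0]]]' 0; python3 -m handwheel '[[[0,0,0,0],[0,0,0,0],[0,0,0,0],[0,0,0,0],[0,0,0,0],[0,0,0,0],[0,0,0,0],[0,0,0,0],[0,0,0,0],[0,0,0,0]]]' 255 60
```

```text
clock: 6.25
ee_pos: [0.5075, -0.2507, 0.016]
ee_rot: [[-0.984, -0.176, -0.018], [-0.176, 0.984, -0.001], [0.018, 0.002, -1.0]]
wrist_force: [-0.0, 0.5, 0.3]
grip_width: 0.0855
clock: 7.25
ee_pos: [0.5076, -0.2507, 0.0161]
ee_rot: [[-0.984, -0.177, -0.018], [-0.177, 0.984, -0.001], [0.018, 0.002, -1.0]]
wrist_force: [-0.3, 1.0, 1.5]
grip_width: 0.0088
```

```bash
python3 -m handwheel '[[[0,0,-0.2,0],[0,0,-0.4,0],[0,0,-0.5,0],[0,0,-0.5,0],[0,0,-0.4,0],[0,0,-0.2,0],[0,0,0,0],[0,0,0,0],[0,0,0,0],[0,0,0,0]]]'; python3 - <<'E'
from h import *
s=load('scene'); print(px2w(s,[[275,333],[327,331],[275,350],[327,348]],.012))
d=snap('wrist','w3')
cv2.imwrite('pics/w3b.png',cv2.resize(d['pixels'],(800,600),interpolation=2))
E
```

```text
clock: 8.25
ee_pos: [0.5079, -0.2503, 0.0637]
ee_rot: [[-0.984, -0.177, -0.019], [-0.177, 0.984, -0.001], [0.019, 0.003, -1.0]]
wrist_force: [0.3, 0.2, -3.9]
grip_width: 0.0092
[[ 0.72540794 -0.23054234  0.012     ]
 [ 0.75917109 -0.11516365  0.012     ]
 [ 0.76730424 -0.24287884  0.012     ]
 [ 0.80041578 -0.13022387  0.012     ]]
```

View pics/w3b.png

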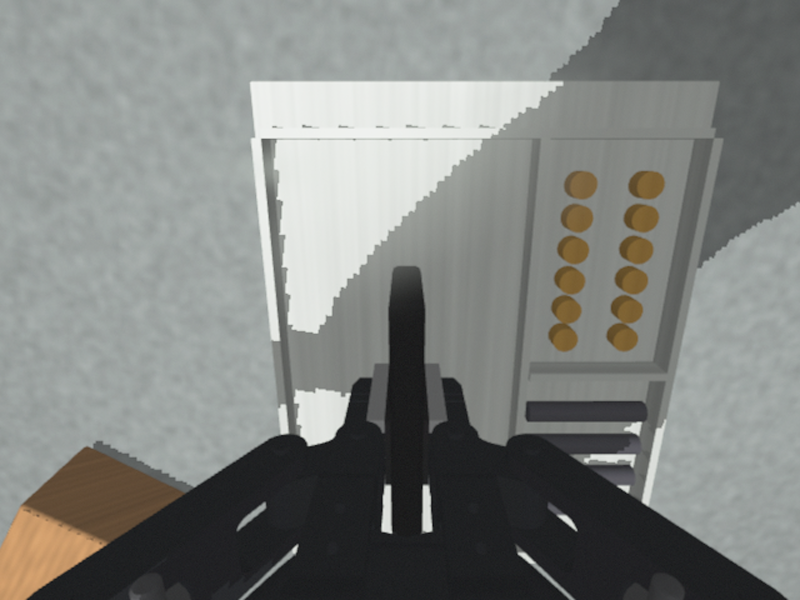

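Tray held level; far-edge corners at (250,82) and (719,82), squared with the tool. The stand starts at x≥0.725, clear of the path.

```bash
python3 - <<'E'
from h import *
a=np.array;w=load('w3');S=w['s']
for z in(.0495,.0516):
  P=px2w(w,a([[250,82],[719,82]])*.8,z);print(P,np.linalg.norm(P[0]-P[1]))
  q=(P-S['ee_pos'])@S['ee_rot'];print('tool frame',q)
y=np.arctan2(*(P[0]-P[1])[[0,1]]*[-1,1]) ;d=P[1]-P[0];th=np.arctan2(-d[0],d[1]);print('tray yaw',th)
ex=a([np.cos(th),np.sin(th)]);ey=a([-ex[1],ex[0]])
o=P.mean(0)[:2]+.1*ex;print('tray',o,'tcp in tray',(S['ee_pos'][:2]-o)@ex,(S['ee_pos'][:2]-o)@ey)
E
```

```text
[[ 0.41745982 -0.31760119  0.0495    ]
 [ 0.39053302 -0.16863726  0.0495    ]] 0.15137802184266458
tool frame [[ 0.10060446 -0.05032255  0.01597604]
 [ 0.10080646  0.10105476  0.0163924 ]]
[[ 0.41761922 -0.3169001   0.0516    ]
 [ 0.39104978 -0.16991312  0.0516    ]] 0.14936903485924624
tool frame [[ 0.10036284 -0.04965488  0.013873  ]
 [ 0.10056217  0.09971345  0.01428384]]
tray yaw 0.178829461373066
tray [ 0.50273976 -0.22561883] tcp in tray 0.0006719886225659299 -0.025201950018711575
```

```bash
python3 -m handwheel '[[[-0.2,0.3,0,0],[-0.4,0.6,0,0],[-0.5,0.75,0,0],[-0.5,0.75,0,0],[-0.5,0.75,0,0],[-0.5,0.75,0,0],[-0.5,0.75,0,-0.06],[-0.5,0.75,0,0],[-0.5,0.75,0,0],[-0.5,0.75,0,0]]]';python3 -m handwheel '[[[-0.5,0.75,0,0],[-0.5,0.75,-0,0],[-0.5,0.7,0,0],[-0.4,0.5,0,0],[-0.2,0.3,0,0],[0,0,0,0],[0,0,0,0],[0,0,0,0],[0,0,0,0],[0,0,0,0]]]'; cat > st.py <<'E'
from h import *
import sys
rk=np.array([.5656,.2006,.186]);off=np.array([.0007,-.0252]);H=.0161
if len(sys.argv)>1: rk[:]=list(map(float,sys.argv[1:4]))
s=robot.sense();R=np.array(s['ee_rot']);p=np.array(s['ee_pos']);yaw=np.arctan2(-R[0,1],R[1,1])
c,sn=np.cos(yaw),np.sin(yaw);t=p[:2]-np.array([c*off[0]-sn*off[1],sn*off[0]+c*off[1]])
c,sn=np.cos(rk[2]),np.sin(rk[2]);d=t-rk[:2];f=np.array(s['wrist_force'])
print('tray in rack x %.4f y %.4f z %.4f yaw err %.4f'%(c*d[0]+sn*d[1],-sn*d[0]+c*d[1],p[2]-H,yaw-rk[2]),'F rack',np.round([c*f[0]+sn*f[1],-sn*f[0]+c*f[1],f[2]],1),'clock',s['clock'],'tilt',np.round(R[2],4))
E
python3 st.py
```

```text
clock: 9.3
ee_pos: [0.5769, -0.0842, 0.0612]
ee_rot: [[-0.982, -0.185, -0.021], [-0.185, 0.983, 0.002], [0.02, 0.005, -1.0]]
wrist_force: [0.9, -0.7, -4.0]
grip_width: 0.0091
clock: 10.3
ee_pos: [0.6077, -0.0077, 0.06]
ee_rot: [[-0.982, -0.189, -0.022], [-0.189, 0.982, 0.002], [0.021, 0.007, -1.0]]
wrist_force: [-0.2, 0.6, -4.4]
grip_width: 0.0091
tray in rack x 0.0021 y -0.1873 z 0.0439 yaw err 0.0044 F rack [-0.   0.6 -4.4] clock 10.3 tilt [ 0.0215  0.0067 -0.9997]
```

```bash
python3 - <<'E'
from h import *
d=snap('wrist','w4')
cv2.imwrite('pics/w4b.png',cv2.resize(d['pixels'],(800,600),interpolation=2))
E
```

```text
(no output)
```

View pics/w4b.png

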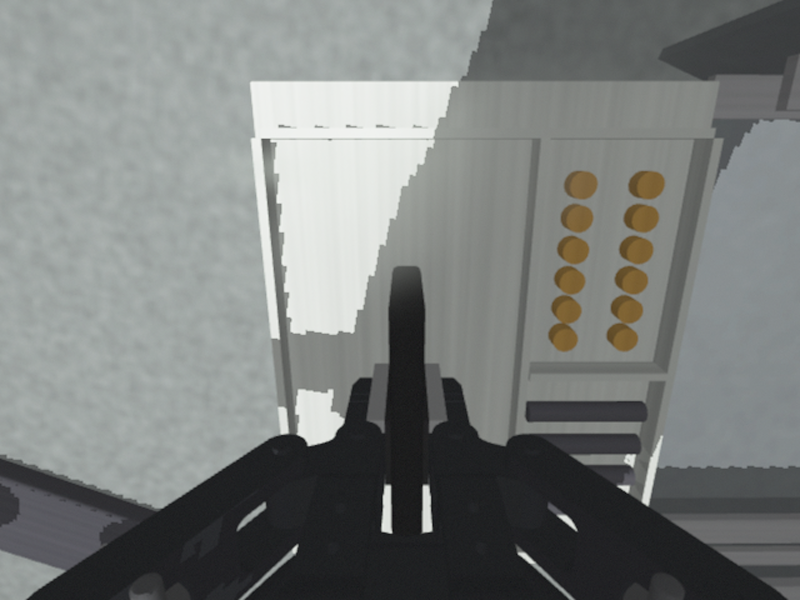

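Tray unchanged in the grip; the rack's -x low ledge end shows at (716,75) to (716,118). Checking this against the rack fit.

```bash
python3 - <<'E'
from h import *
a=np.array;w=load('w4')
P=px2w(w,a([[716,118],[716,75],[800,118]])*.8,.036)[:,:2]
T_=px2w(w,a([[250,82],[719,82]])*.8,.0479)[:,:2]
rk=a([.5656,.2006]);th=.186;c,s=np.cos(th),np.sin(th);M=a([[c,s],[-s,c]])
print('ledge exp (-.0885,-.105),(-.1025,-.105)',(P-rk)@M.T);print('tray corners in rack',(T_-rk)@M.T)
W=np.array([[x,-.105,z,1][:3] for z in(.036,.07,.104) for x in(-.0885,-.1025,.0885)])
X=np.c_[W[:,:2]@M+rk,W[:,2]];print(np.round(w2px(w,X)*1.25))
E
grep -c . h.py
```

```text
ledge exp (-.0885,-.105),(-.1025,-.105) [[-0.08863503 -0.10356075]
 [-0.10235705 -0.10654117]
 [-0.08880808 -0.07379957]]
tray corners in rack [[-0.09755853 -0.26248619]
 [-0.09850059 -0.11272405]]
[[712. 118.]
 [721.  75.]
 [632. 520.]
 [792. 110.]
 [806.  54.]
 [674. 587.]
 [928.  94.]
 [953.  17.]
 [733. 683.]]
17
```

```bash
python3 -m handwheel '[[[0.05,0,0.1,0.03],[0.05,0,0.1,0],[0,0,0.06,0],[0,0,0,0],[0,0,0,0],[0,0,0,0],[0,0,0,0],[0,0,0,0],[0,0,0,0],[0,0,0,0]]]' - 60;python3 st.py
```

```text
clock: 11.35
ee_pos: [0.6053, -0.0086, 0.0544]
ee_rot: [[-0.983, -0.184, -0.022], [-0.184, 0.983, 0.002], [0.022, 0.006, -1.0]]
wrist_force: [-0.2, -0.6, -3.8]
grip_width: 0.0092
tray in rack x -0.0003 y -0.1877 z 0.0383 yaw err -0.0010 F rack [-0.3 -0.5 -3.8] clock 11.35 tilt [ 0.0216  0.0065 -0.9997]
```

Aligned. Inserting about 50 mm slowly.

```bash
python3 -m handwheel '[[[0,0.2,0,0],[0,0.3,0,0],[0,0.3,0,0],[0,0.3,0,0],[0,0.3,0,0],[0,0.3,0,0],[0,0.3,0,0],[0,0.2,0,0],[0,0,0,0],[0,0,0,0]]]';python3 st.py
```

```text
clock: 12.35
ee_pos: [0.5963, 0.0395, 0.0548]
ee_rot: [[-0.982, -0.185, -0.022], [-0.185, 0.983, 0.003], [0.021, 0.007, -1.0]]
wrist_force: [0.7, 0.4, -4.0]
grip_width: 0.0091
tray in rack x -0.0003 y -0.1388 z 0.0387 yaw err 0.0002 F rack [ 0.8  0.3 -4. ] clock 12.35 tilt [ 0.0215  0.0067 -0.9997]
```

```bash
python3 -m handwheel '[[[0,0.3,0,0],[0,0.4,0,0],[0,0.4,0,0],[0,0.4,0.01,0],[0,0.4,0.01,0],[0,0.4,0.01,0],[0,0.4,0,0],[0,0.3,0,0],[0,0.2,0,0],[0,0,0,0]]]';python3 st.py;python3 -m handwheel '[[[0,0.2,0,0],[0,0.2,0,0],[0,0.2,0,0],[0,0.2,0,0],[0,0.1,0,0],[0,0.1,0,0],[0,0,0,0],[0,0,0,0],[0,0,0,0],[0,0,0,0]]]';python3 st.py
```

```text
clock: 13.35
ee_pos: [0.5833, 0.1083, 0.0546]
ee_rot: [[-0.982, -0.185, -0.022], [-0.185, 0.983, 0.003], [0.022, 0.007, -1.0]]
wrist_force: [-0.6, 0.2, -3.9]
grip_width: 0.009
tray in rack x -0.0004 y -0.0688 z 0.0385 yaw err 0.0004 F rack [-0.6  0.3 -3.9] clock 13.35 tilt [ 0.0215  0.0068 -0.9997]
clock: 14.35
ee_pos: [0.5795, 0.1289, 0.0547]
ee_rot: [[-0.983, -0.184, -0.022], [-0.184, 0.983, 0.002], [0.021, 0.006, -1.0]]
wrist_force: [-0.5, -0.6, -3.7]
grip_width: 0.0094
tray in rack x -0.0003 y -0.0478 z 0.0386 yaw err -0.0005 F rack [-0.6 -0.5 -3.7] clock 14.35 tilt [ 0.0214  0.0065 -0.9997]
```

```bash
python3 -m handwheel '[[[0,0.1,0.05,0],[0,0.2,0,0],[0,0.2,0,0],[0,0.2,0,0],[0,0.2,0,0],[0,0.2,0,0],[0,0.1,0,0],[0,0.05,0,0],[0,0,0,0],[0,0,0,0]]]';python3 st.py
```

```text
clock: 15.35
ee_pos: [0.5744, 0.1559, 0.0538]
ee_rot: [[-0.983, -0.185, -0.022], [-0.185, 0.983, 0.002], [0.021, 0.006, -1.0]]
wrist_force: [0.3, -0.3, -4.8]
grip_width: 0.0091
tray in rack x -0.0003 y -0.0203 z 0.0377 yaw err -0.0003 F rack [ 0.2 -0.3 -4.8] clock 15.35 tilt [ 0.0215  0.0065 -0.9997]
```

```bash
python3 -m handwheel '[[[0,0.04,0,0],[0,0.04,0,0],[0,0.04,0,0],[0,0.04,0,0],[0,0.04,0,0],[0,0.04,0,0],[0,0.04,0,0],[0,0.04,0,0],[0,0.04,0,0],[0,0.04,0,0]]]';python3 st.py
```

```text
clock: 16.35
ee_pos: [0.5729, 0.164, 0.0538]
ee_rot: [[-0.983, -0.184, -0.022], [-0.184, 0.983, 0.002], [0.021, 0.006, -1.0]]
wrist_force: [0.7, -0.3, -3.2]
grip_width: 0.0092
tray in rack x -0.0003 y -0.0122 z 0.0377 yaw err -0.0009 F rack [ 0.7 -0.4 -3.2] clock 16.35 tilt [ 0.0215  0.0063 -0.9997]
```

```bash
python3 -m handwheel '[[[0,0.04,0,0],[0,0.02,0,0],[0,0.02,0,0],[0,0.02,0,0],[0,0.02,0,0],[0,0.02,0,0],[0,0.02,0,0],[0,0.02,0,0],[0,0.02,0,0],[0,0.02,0,0]]]';python3 st.py
```

```text
clock: 17.35
ee_pos: [0.5727, 0.1673, 0.0542]
ee_rot: [[-0.983, -0.184, -0.021], [-0.184, 0.983, -0.001], [0.021, 0.003, -1.0]]
wrist_force: [1.8, -6.5, -2.5]
grip_width: 0.009
tray in rack x 0.0002 y -0.0088 z 0.0381 yaw err -0.0012 F rack [ 0.5 -6.7 -2.5] clock 17.35 tilt [ 0.0206  0.0031 -0.9998]
```

```bash
python3 -m handwheel '[[[0,0.025,0,0],[0,0.025,0,0],[0,0.025,0,0],[0,0.025,0,0],[0,0.025,0,0],[0,0.025,0,0],[0,0.025,0,0],[0,0.025,0,0],[0,0.025,0,0],[0,0.025,0,0]]]';python3 st.py
```

```text
clock: 18.35
ee_pos: [0.5727, 0.1675, 0.0552]
ee_rot: [[-0.983, -0.182, -0.019], [-0.182, 0.983, -0.011], [0.021, -0.008, -1.0]]
wrist_force: [1.0, -5.8, -1.8]
grip_width: 0.0093
tray in rack x 0.0002 y -0.0087 z 0.0391 yaw err -0.0026 F rack [-0.1 -5.9 -1.8] clock 18.35 tilt [ 0.0205 -0.0076 -0.9998]
```

```bash
python3 -m handwheel '[[[0,0.03,0.02,0],[0,0.04,0.02,0],[0,0.04,0.02,0],[0,0.04,0.02,0],[0,0.04,0.02,0],[0,0.04,0.02,0],[0,0.04,0.02,0],[0,0.04,0.02,0],[0,0.04,0.02,0],[0,0.04,0.02,0]]]';python3 st.py
```

```text
clock: 19.35
ee_pos: [0.573, 0.1676, 0.0541]
ee_rot: [[-0.984, -0.18, -0.014], [-0.179, 0.983, -0.027], [0.019, -0.024, -1.0]]
wrist_force: [-1.5, -10.1, 4.2]
grip_width: 0.0092
tray in rack x 0.0006 y -0.0086 z 0.0380 yaw err -0.0053 F rack [-3.3 -9.7  4.2] clock 19.35 tilt [ 0.0185 -0.0238 -0.9995]
```

About 10 N was held against the stop for the last second. Relaxing the push, then releasing.

```bash
python3 -m handwheel '[[[0,0.01,0.02,0],[0,0.01,0.02,0],[0,0.01,0.01,0],[0,0.005,0,0],[0,0.005,0,0],[0,0.005,0,0],[0,0,0,0],[0,0,0,0],[0,0,0,0],[0,0,0,0]]]';python3 st.py
```

```text
clock: 20.35
ee_pos: [0.573, 0.1676, 0.0545]
ee_rot: [[-0.984, -0.18, -0.013], [-0.18, 0.983, -0.028], [0.017, -0.025, -1.0]]
wrist_force: [0.0, -4.7, 0.5]
grip_width: 0.0092
tray in rack x 0.0006 y -0.0086 z 0.0384 yaw err -0.0047 F rack [-0.8 -4.6  0.5] clock 20.35 tilt [ 0.0174 -0.025  -0.9995]
```

```bash
python3 -m handwheel '[[[0,0,0,0],[0,0,0,0],[0,0,0,0],[0,0,0,0],[0,0,0,0],[0,0,0,0],[0,0,0,0],[0,0,0,0],[0,0,0,0],[0,0,0,0]]]' 0 20;python3 st.py; python3 - <<'E'
from h import *
d=snap('wrist','w5')
cv2.imwrite('pics/w5b.png',cv2.resize(d['pixels'],(800,600),interpolation=2))
E
```

```text
clock: 21.35
ee_pos: [0.5733, 0.1692, 0.0547]
ee_rot: [[-0.984, -0.18, -0.012], [-0.18, 0.983, -0.025], [0.016, -0.022, -1.0]]
wrist_force: [0.1, 0.3, -0.1]
grip_width: 0.0852
tray in rack x 0.0012 y -0.0071 z 0.0386 yaw err -0.0049 F rack [ 0.1  0.3 -0.1] clock 21.35 tilt [ 0.0162 -0.0221 -0.9996]
```

View pics/w5b.png

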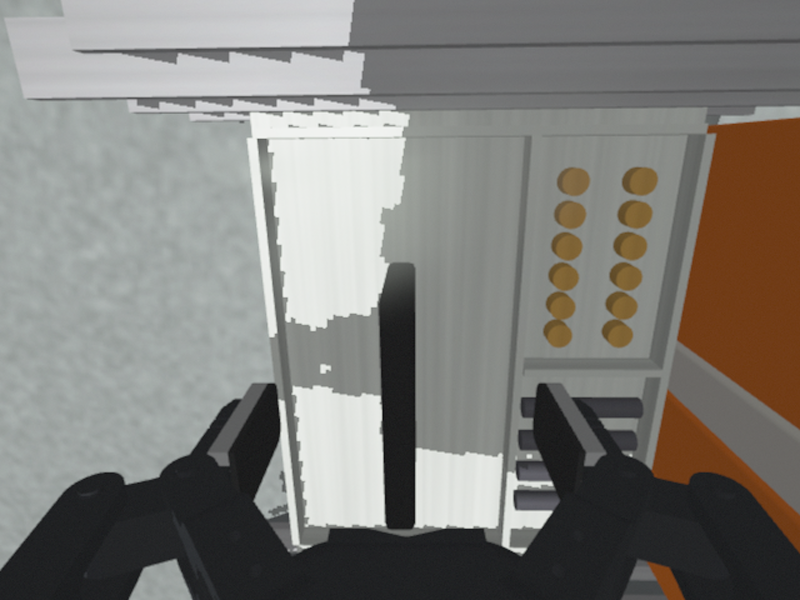

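Released: fin free between the open pads, tray edge at the orange plate. Retracting straight up.

```bash
python3 -m handwheel '[[[0,0,-0.3,0],[0,0,-0.6,0],[0,0,-1,0],[0,0,-1,0],[0,0,-1,0],[0,0,-1,0],[0,0,-1,0],[0,0,-1,0],[0,0,-1,0],[0,0,-1,0]]]'; python3 -m handwheel '[[[0,-0.5,-0.5,0],[0,-0.8,-0.3,0],[0,-0.6,0,0],[0,-0.3,0,0],[0,0,0,0],[0,0,0,0],[0,0,0,0],[0,0,0,0],[0,0,0,0],[0,0,0,0]]]'; python3 - <<'E'
from h import *
d=snap('wrist','w6');s=snap('scene','scene2')
i=s['pixels'][165:295,350:480]
cv2.imwrite('pics/end.png',np.hstack([cv2.resize(d['pixels'],(480,360)),cv2.resize(i,(320,320),interpolation=2)[0:320] if 0 else cv2.copyMakeBorder(cv2.resize(i,(320,320),interpolation=2),0,40,0,0,0)]))
E
```

```text
clock: 22.4
ee_pos: [0.5738, 0.1735, 0.2465]
ee_rot: [[-0.984, -0.18, -0.011], [-0.18, 0.983, -0.024], [0.015, -0.022, -1.0]]
wrist_force: [0.7, 0.7, -0.1]
grip_width: 0.0853
clock: 23.4
ee_pos: [0.5822, 0.1263, 0.2653]
ee_rot: [[-0.984, -0.179, -0.01], [-0.179, 0.984, -0.024], [0.015, -0.022, -1.0]]
wrist_force: [0.5, 0.4, 0.5]
grip_width: 0.0853
```

View pics/end.png

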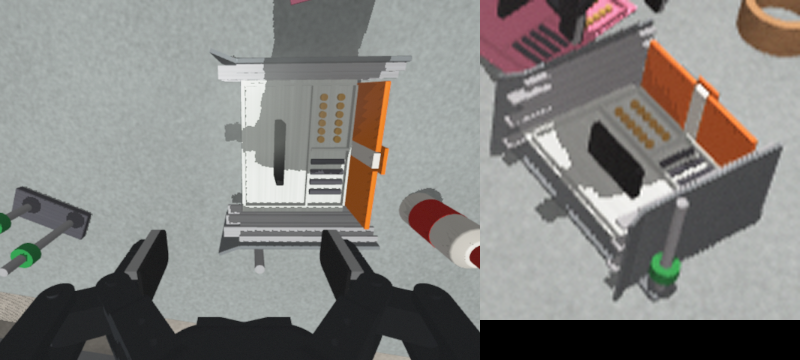

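The tray lies in the low rails with its edge at the plate and the bar apparently flush; spray can, tape and stand look in place. One numeric check, then hand in.

```bash
python3 - <<'E'
from h import *
a=np.array;w=load('w6');g=cv2.cvtColor(w['pixels'],6)
m=(g<45).astype(np.uint8);m[:,:330]=0;m[:,420:]=0;m[:140]=0;m[260:]=0
n,l,st,c=cv2.connectedComponentsWithStats(m);k=1+st[1:,4].argmax();print(st[k],c[k])
x,y,ww,h=st[k][:4]
rk=a([.5656,.2006]);th=.186;cc,s=np.cos(th),np.sin(th);M=a([[cc,s],[-s,cc]])
for z in (.084,.040): print(z,(px2w(w,[[x+2,y],[x+ww/2,y+h/2],[x+ww-2,y+h]],z)[:,:2]-rk)@M.T)
for n in('scene','side'):
  b=load(n); 
b=load('scene')['pixels'].astype(int);e=load('scene2')['pixels'].astype(int);D=abs(b-e).max(2)
for nm,(u,v) in dict(carton=(200,333),tape=(473,170),can=(503,222),stand=(300,335)).items(): print(nm,(D[v-30:v+30,u-25:u+25]>40).sum())
E
```

```text
[366 225  12  21 163] [372.23312883 234.44171779]
0.084 [[ 0.01726367 -0.03932663]
 [ 0.02767713 -0.03518434]
 [ 0.03828617 -0.03096426]]
0.04 [[ 0.03012653 -0.03484243]
 [ 0.04195005 -0.03013925]
 [ 0.05399565 -0.02534773]]
carton 0
tape 0
can 0
stand 0
```

```bash
python3 -c "
from rig import robot;print(robot.close_job())"
```

```text
the job is handed in; nothing more can be done
None
```

The aluminium tray is on the low rails, the pair marked on the rack's post, and released. I handed the job in at about 24 s of the 66 s allowed.

- **Grasp and insertion:** I gripped it by the black handle and slid it in with only noise-level side force, centred to about 1 mm by my estimate.
- **Pressing home:** The stop was felt at tray y ≈ -9 mm in the rack, which matches the plate position of about 66 mm seen in the pictures. I pressed for about 3 s, reading about 6 N for the first two and about 10 N at the end of the third, below the 20 N limit at every reading. The tool tilted about 1.5° during this, so the tray may have been pitched slightly until I let go.
- **After release:** Wrist force was about zero. The last pictures show the tray's edge at the orange plate and the white bar apparently flush. The bar's travel was judged by eye only.
- **Final checks:** The handle measured about 35 mm in front of the rack centre, against 34 mm expected. That measurement caught only part of the handle, so it is a rough check, and I did not separately measure that the tray is level. The carton, tape, spray can and stand show no change in the scene camera.

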